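Close the contact test jig and hold it down

ROBOT

A 6-joint arm with a two-finger parallel gripper is mounted at the origin on a cart in front of the work surface, level with it; the furniture and walls round the work are solid. World frame = base frame: x ahead of the robot, y to its left, z up, the work surface at z = 0. Lengths are in m, angles in rad, forces in N, time in s.
With the tool pointing down it reaches from about 0.375 to 0.9 m from the base axis. Payload 3.1 kg.
Tool frame: the origin (TCP) lies on the centre line of the jaws, within the pads' length; the fingertips stand robot.tip_reach ahead of it and the grasp point (between the pads) is the TCP (robot.tip_reach is the distance from the TCP to the fingertips, in m); z points along the fingers, y is the direction in which the jaws open and shut (so a half turn about z gives the same grasp; the last joint's range is limited). The gripper opens to 87 mm and grips with 3 to 60 N. Pads are 19 mm wide; open, the fingers measure 117 mm over their backs; the gripper's body (75 mm by 190 mm) begins 51 mm behind the grasp point.
Start: joints at [-1.5, 0.527, 1.433, -0, 1.181, -0.178], TCP at [0.155, -0.606, 0.242] pointing down, gripper open.
Joint ranges: [-3.08, 3.08], [-0.75, 2.2], [0.22, 2.44], [-1.43, 4.57], [0, 2.65], [-2.85, 2.85]. Speed limits (rad/s): [2.79, 2.79, 3.14, 3.14, 3.14, 3.14].

INTERFACE

Orientations are given as a unit quaternion [x, y, z, w].
In Python, from rig import telemetry, viewer, robot gives the robot as it stands. The module is installed in compiled form; this text tells all that it offers.
- The arm moves only by the tool step_arm, never from a script. Its argument "targets" is a list of rows, each an object of numbers: "dx", "dy", "dz": the shift along the tool's x, y, z in m; "rx", "ry", "rz": the turn, a rotation vector about the tool's x, y, z in degrees. In form: [{"dx": .., "dy": .., "dz": .., "rx": .., "ry": .., "rz": ..}, ...]. A call has exactly 5 rows; each row is the pose to reach, as a shift and turn from the pose measured when the call began, along the tool's axes at that moment; what a row does not reach only later rows make up. A row lasts 1/8 s, in which the tool goes at most 62.5 mm and 10.7 degrees, less where a joint would pass 70% of its speed; a pose out of reach is approached as far as the arm can. A call with a gripper value outside its range is refused whole. "gripper" is the opening, from 0 (shut) to 1 (fully open), set as the call begins (left out, the last holds). The fingers move at their own pace and stop on an object; "force" is the grip in N (left out, the last holds). Time passes only in rows, so rows that repeat a pose let the fingers close, or fill a call up. It gives the time, the measured TCP pose, the force and the opening at its end, in the units of the state.
- telemetry.get_obs(): the state, without advancing time (a new reading comes with each control period).
- viewer.camera(name): name is "side" or "top" or "wrist"; returns a dict with "img" (480x640x3 uint8, blue, green, red), "depth" (480x640 float32, m along the optical axis (not along the pixel's ray), 0 where there is no reading), "K" (3x3 intrinsics, pixels), "k1" (the pictures are not rectified: a ray, as slopes to the right and down, at radius r is drawn at 1 + k1 r^2 times it, then the intrinsics apply), "R" (3x3) and "t" (3): a world point X has camera coordinates R X + t. Camera axes: x right, y down, z forward; pixel columns grow to the right and rows downward; lengths in m; the calibration is good to about 2 mm. A picture is of the moment at which its call begins.
- robot.hand_in(): hands the job in, once; it reports no verdict.
The state is a dict: "time": time; "q": joint angles; "joint_velocities": joint speeds; "joint_torque": joint torques, N m; "position": TCP position; "tool_rot": TCP orientation; "ft_force": force on the tool from outside, world axes, zero at the start; "moment": the same for the moment, N m; "grip_width": finger opening in m.
Only numpy, scipy, OpenCV 4.12 (cv2) and the standard library are available. Lean on these libraries where they do the work, as an engineer would, in place of code of your own. Each camera call takes 0.05 s, during which the arm holds its last target.

TASK

Set the black selector knob on the blue test jig to the green mark. Then take the cover with the orange grip bar and fit it on the jig's nest, its long sides parallel with the jig's long sides: a socket hidden in its underside goes over the locating pin, so slide it about on the pin until it drops on, then press it down flush against the sprung brass pads. Finish while still holding the cover pressed down, do not let go, and leave the brown carton, the black slotted base and the screwdriver where they are.

Things in the scene. Friction and masses are not known exactly. Their poses are not given: they have to be found in the camera images.
- jig: Fixed test jig: blue base 110 (x) x 230 (y) x 30 mm high, origin at the centre of its underside on the bench, z up. At local y = +50 mm is the aluminium nest (90 x 116 mm, its top 34 mm above the bench) with the locating pin; at local y = -68 mm, x = 0 is the selector.
- pin_base (a point): Foot of the steel locating pin, at the level of the nest's top; axes as the jig. The pin is 10 mm thick and 14 mm high with a tapered nose (5.6 mm wide at the tip, full width from 9 mm down).
- pads (a joint): Two brass spring pads, 26 (x) x 16 mm, at 34 mm either side of the pin along the jig's y, moving together and standing 5 mm above the nest top. Value = how far they are pushed down, m: 0 free, 0.005 level with the nest top. It takes about 4 N to start them and 14 N to push them level, so the weight of the cover does not press them.
- selector (a joint): Selector knob, vertical axis, rad, grows clockwise seen from above. It clicks into three positions: -0.6 red mark, 0 grey mark, +0.6 green mark (wanted); stops at -0.75 and 0.75. At 0 the white pointer of the knob points along the jig's +x. Needs less than 0.1 Nm.
- selector_grip (a point): On the knob's axis, 18 mm above the selector's foot (48.6 mm above the bench). The point turns with the knob: its x axis runs along the grip bar towards the pointer. The grip bar is 42 mm long, 12 mm wide and stands 7 to 29 mm above the selector's foot, over a round skirt of 44 mm diameter and 7 mm height; grip it across its 12 mm width.
- cover: Loose cover, about 0.22 kg: plate 70 (x) x 100 (y) x 21 mm thick, with an orange grip bar on top, 14 (x) x 60 (y) mm, centred, from 20 to 48 mm above the underside. Origin at the centre of the underside, which is also the mouth of the blind socket (12.5 mm wide, 16 mm deep); z up. It lies right way up. On the jig its y axis is parallel with the jig's y axis, either way round.
- carton: Small brown parts carton, 50 x 70 x 45 mm, left of the jig; bystander. Origin at the centre of its underside.
- slotted_base: Black slotted base bar, 25 x 76 x 10 mm, lying flat; bystander. Origin at the centre of its underside.
- screwdriver: Blue-handled screwdriver, 132 mm long, lying behind the jig; bystander. Origin under its middle.
There are look-alikes about, which are no part of the job. Leave any turquoise look-alike of the cover alone.

How it is judged:
By the outcome, as a careful person would: the job done as asked, in the order asked, and still so for the second after the job is handed in, while the arm keeps its last pose, push and grip.
It also fails if it takes over 53 s, if anything falls off the work surface, if the arm or the gripper's body presses on something with over 40 N, if the wrist force passes 120 N, or if a joint passes its speed limit or range.

## Working session

There is one attempt and no reset: what is moved stays moved. The work goes in short steps, Python scripts to look and compute and a tool call to move; the robot and the scene stay as the last step left them, time stands still between calls to the robot, and variables do not carry over. Pictures are saved under pics/ and viewed, and the job is handed in when it is done.

Besides the shell and the picture viewer there is one more tool, called after "Request:" by a JSON object that holds its "op" and its "data", one argument or row to a line. step_arm: Moves the arm, as the interface text tells. Its arguments: {"type":"object","properties":{"targets":{"type":"array"},"gripper":{"type":"number"},"force":{"type":"number"}},"required":["targets"]}

```bash
mkdir -p pics
cat > h.py <<'E'
import numpy as np, cv2
from rig import telemetry, viewer, robot
def snap(n,tag):
    c=viewer.camera(n); cv2.imwrite(f'pics/{tag}.png',c['img']); np.savez(f'pics/{tag}.npz',**{k:np.asarray(v) for k,v in c.items()}); return c
def load(tag): return dict(np.load(f'pics/{tag}.npz'))
def ray(c,u,v):
    K=c['K']; p=np.array([(u-K[0,2])/K[0,0],(v-K[1,2])/K[1,1]]); q=p.copy()
    for _ in range(20): q=p/(1+float(c['k1'])*(q@q))
    d=c['R'].T@np.array([q[0],q[1],1]); o=-c['R'].T@c['t']; return o,d
def atz(c,u,v,z):
    o,d=ray(c,u,v); return o+d*(z-o[2])/d[2]
def dep(c,u,v,w=1):
    D=c['depth'][int(v)-w:int(v)+w+1,int(u)-w:int(u)+w+1]; D=D[D>0]
    o,d=ray(c,u,v); return o+d*np.median(D)
E
python3 - <<'E'
from h import *
s=telemetry.get_obs(); print(s, robot.tip_reach)
for n in('top','side'):
    c=snap(n,n+'0'); print(n,c['K'],c['k1'],-c['R'].T@c['t'],c['R'])
E
```

```text
{'time': 0.0, 'q': array([-1.49948925e+00,  5.28428638e-01,  1.43393329e+00, -6.01172816e-06,
        1.18136162e+00, -1.78510231e-01]), 'joint_velocities': array([ 0.00088207, -0.0005061 ,  0.00035912, -0.00189263, -0.00248124,
        0.00011813]), 'joint_torque': array([ 5.63784870e-04, -4.40034306e+01, -1.76591760e+01,  6.32326794e-02,
        5.81008801e-02, -1.62421011e-04]), 'position': array([ 0.15448702, -0.60488473,  0.24058478]), 'tool_rot': array([ 9.92208346e-01,  1.24585165e-01,  5.43066854e-05, -1.06406526e-03]), 'ft_force': array([ 1.20105867, -0.64037507,  0.05446578]), 'moment': array([ 0.00241006,  0.02055937, -0.03350548]), 'grip_width': 0.0867157622549227} 0.019
top [[533.36308859   0.         324.16940335]
 [  0.         533.36308859 229.92730218]
 [  0.           0.           1.        ]] 0.002286240275870115 [ 0.47327583 -0.03301772  1.39346306] [[-2.15729730e-02 -9.99767042e-01  6.84127602e-04]
 [-9.98269460e-01  2.15032051e-02 -5.47329708e-02]
 [ 5.47055093e-02 -1.86369659e-03 -9.98500793e-01]]
side [[602.01948402   0.         328.66128703]
 [  0.         602.01948402 242.29721582]
 [  0.           0.           1.        ]] -0.08768068350447127 [-0.02244238  1.19249525  0.9741366 ] [[-0.90512336 -0.4250364   0.00978588]
 [-0.24243438  0.49708676 -0.83314484]
 [ 0.34925245 -0.75647129 -0.55296827]]
```

View pics/top0.png

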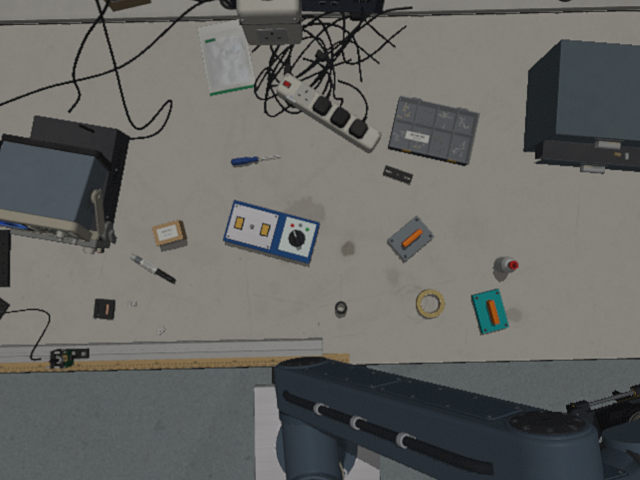

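View pics/side0.png

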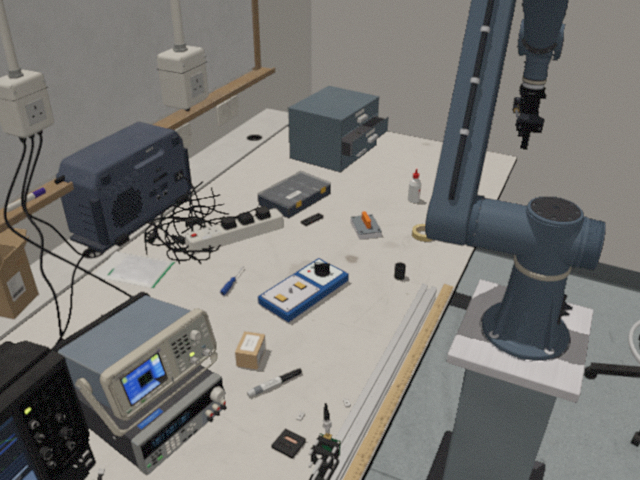

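The top view shows the jig at about (272,232) px, the grey cover with the orange bar at (411,238), and the turquoise look-alike at (490,311). I'll enlarge these.

Run:
```python
import cv2
i=cv2.imread('pics/top0.png')
cv2.imwrite('pics/jigc.png',cv2.resize(i[190:275,215:330],None,fx=6.9,fy=6.9,interpolation=cv2.INTER_CUBIC))
cv2.imwrite('pics/covc.png',cv2.resize(i[205:270,375:445],None,fx=8,fy=8,interpolation=cv2.INTER_CUBIC))
```

```text
(no output)
```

View pics/jigc.png

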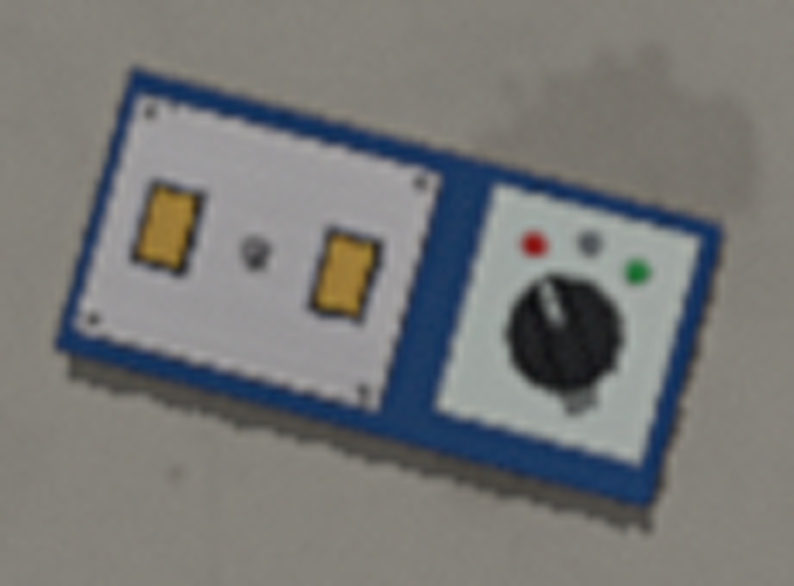

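View pics/covc.png

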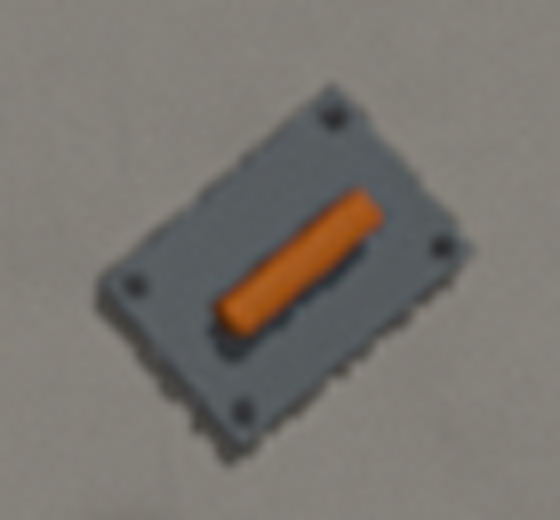

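The jig's corners in the crop are at (133,70), (720,225), (650,500) and (58,348). The knob is at (565,335) and its pointer is towards red. The cover bar's ends are at about (370,205) and (235,315).

Run:
```python
from h import *
c=load('top0')
f=lambda p,s,o:((p[0]+.5)/s-.5+o[0],(p[1]+.5)/s-.5+o[1])
J=[atz(c,*f(p,6.9,(215,190)),0.03) for p in[(133,70),(720,225),(650,500),(58,348)]]
print('jig',np.round(J,4)); print([np.linalg.norm(J[i]-J[i-1]) for i in range(4)])
m=np.mean(J,0); y=(J[0]+J[3]-J[1]-J[2]); y/=np.linalg.norm(y); yaw=np.arctan2(-y[0],y[1]); x=np.array([y[1],-y[0],0])
x2=J[0]+J[1]-J[2]-J[3];print('yawx',np.degrees(np.arctan2(x2[1],x2[0])))
print('c',m,'yaw',np.degrees(yaw),'pin',m+.05*y,'sel',m-.068*y)
print('pin img',atz(c,*f((256,250),6.9,(215,190)),0.048),'knob img',atz(c,*f((565,333),6.9,(215,190)),0.045), 'knob depth',dep(c,*f((565,333),6.9,(215,190))),'nest depth',dep(c,*f((256,330),6.9,(215,190))))
for a in[(168,228),(346,275)]:print('pad',atz(c,*f(a,6.9,(215,190)),.039))
g=lambda p:f(p,8,(375,205))
C=[atz(c,*g(p),0.021) for p in[(332,90),(468,250),(232,455),(98,285)]]
print('cov',np.round(C,4),np.mean(C,0),[np.linalg.norm(C[i]-C[i-1]) for i in range(4)])
d=C[0]+C[1]-C[2]-C[3];print('long ax ang',np.degrees(np.arctan2(d[1],d[0])))
B=[atz(c,*g(p),.048) for p in[(360,192),(383,215),(240,335),(215,310)]];print(np.mean(B,0));d=B[0]+B[1]-B[2]-B[3];print(np.degrees(np.arctan2(d[1],d[0])),[np.linalg.norm(B[i]-B[i-1]) for i in range(4)])
print(dep(c,*g((300,262))),dep(c,*g((200,300))))
print('carton',dep(c,170,232),'sd',dep(c,246,160))
s=telemetry.get_obs();from scipy.spatial.transform import Rotation as R;print(R.from_quat(s['tool_rot']).as_matrix().round(3))
```

```text
jig [[ 0.6306  0.1946  0.03  ]
 [ 0.5681 -0.0225  0.03  ]
 [ 0.4668  0.0055  0.03  ]
 [ 0.5277  0.2237  0.03  ]]
[np.float64(0.10692045676088814), np.float64(0.2259841474996255), np.float64(0.10515524441763872), np.float64(0.22655438372219835)]
yawx -15.613649363056465
c [0.54832656 0.10030948 0.03      ] yaw -15.831433963619697 pin [0.56196697 0.14841291 0.03      ] sel [0.52977561 0.03488883 0.03      ]
pin img [0.5613684  0.14740812 0.048     ] knob img [0.52863827 0.034991   0.045     ] knob depth [0.52803858 0.03425432 0.05960674] nest depth [0.53267785 0.14975709 0.03360698]
pad [0.57078492 0.18094161 0.039     ]
pad [0.55201234 0.1155873  0.039     ]
cov [[ 0.5798 -0.2735  0.021 ]
 [ 0.5273 -0.3157  0.021 ]
 [ 0.463  -0.2377  0.021 ]
 [ 0.5185 -0.1962  0.021 ]] [ 0.52216699 -0.25578027  0.021     ] [np.float64(0.09860085201785902), np.float64(0.0674079544089891), np.float64(0.10097771847245189), np.float64(0.0693088593293787)]
long ax ang -51.02968832256798
[ 0.52324596 -0.25681935  0.048     ]
-51.85329230806687 [np.float64(0.059282207323690085), np.float64(0.010228785905028605), np.float64(0.05918273128858552), np.float64(0.011103076721318085)]
[ 0.52356427 -0.25706169  0.04744789] [ 0.51300916 -0.22889348  0.02119928]
carton [0.5502763  0.35447011 0.04550039] sd [0.73512611 0.16375645 0.01796142]
[[ 0.969  0.247 -0.   ]
 [ 0.247 -0.969  0.002]
 [ 0.    -0.002 -1.   ]]
```

```bash
cat >> h.py <<'E'
from scipy.spatial.transform import Rotation as Ro
def go(x,y,z,h):
    s=telemetry.get_obs(); M=Ro.from_quat(s['tool_rot']).as_matrix()
    a=np.radians(h); T=np.array([[np.cos(a),np.sin(a),0],[np.sin(a),-np.cos(a),0],[0,0,-1]])
    d=M.T@(np.array([x,y,z])-s['position']); r=Ro.from_matrix(M.T@T).as_rotvec(degrees=True)
    print('t',round(s['time'],2),'pos',s['position'].round(4),'hd',round(np.degrees(np.arctan2(M[1,0],M[0,0])),2),'q6',round(s['q'][5],2),'F',s['ft_force'].round(1),'M',np.round(s['moment'],2),'w',round(s['grip_width'],4))
    print('d mm',(d*1000).round(1),'r',r.round(2))
E
python3 -c "
from h import *
go(.529,.035,.2,18.6)"
```

```text
t 0.1 pos [ 0.1545 -0.605   0.2407] hd 14.31 q6 -0.18 F [-1.2  0.3 -0.1] M [ 0.05 -0.01  0.04] w 0.0868
d mm [ 521.1 -527.5   41.9] r [-0.11 -0.03 -4.29]
```

Request:
{"op": "step_arm", "data": {
  "targets": [
    {"dx":0.043,"dy":-0.044,"dz":0.004,"rz":-1},
    {"dx":0.086,"dy":-0.088,"dz":0.008,"rz":-2},
    {"dx":0.129,"dy":-0.132,"dz":0.012,"rz":-3},
    {"dx":0.172,"dy":-0.176,"dz":0.016,"rz":-4.3},
    {"dx":0.215,"dy":-0.22,"dz":0.02,"rz":-4.3}
  ],
  "gripper": 0.6,
  "force": 25
}}

```text
invalid input
```

```bash
python3 -c "
from h import *
go(.529,.035,.2,18.6)"
```

```text
t 0.1 pos [ 0.1545 -0.605   0.2407] hd 14.31 q6 -0.18 F [-1.2  0.3 -0.1] M [ 0.05 -0.01  0.04] w 0.0868
d mm [ 521.1 -527.5   41.9] r [-0.11 -0.03 -4.29]
```

Request:
{"op": "step_arm", "data": {
  "targets": [
    {"dx":0.043,"dy":-0.044,"dz":0.004,"rx":0,"ry":0,"rz":-1},
    {"dx":0.086,"dy":-0.088,"dz":0.008,"rx":0,"ry":0,"rz":-2},
    {"dx":0.129,"dy":-0.132,"dz":0.012,"rx":0,"ry":0,"rz":-3},
    {"dx":0.172,"dy":-0.176,"dz":0.016,"rx":0,"ry":0,"rz":-4.3},
    {"dx":0.215,"dy":-0.22,"dz":0.02,"rx":0,"ry":0,"rz":-4.3}
  ],
  "gripper": 0.6,
  "force": 25
}}

```text
time: 0.72
position: [0.309, -0.3368, 0.2209]
tool_rot: [0.987, 0.161, 0.0, -0.001]
ft_force: [0.6, -0.1, 0.3]
grip_width: 0.0534
```

```bash
python3 -c "
from h import *
go(.529,.035,.2,18.6)"
```

```text
t 0.72 pos [ 0.309  -0.3368  0.2209] hd 18.58 q6 0.17 F [ 0.6 -0.1  0.3] M [-0.02 -0.03 -0.02] w 0.0534
d mm [ 326.9 -282.3   21.7] r [-0.12 -0.04 -0.02]
```

Request:
{"op": "step_arm", "data": {
  "targets": [
    {"dx":0.042,"dy":-0.036,"dz":0.003,"rx":0,"ry":0,"rz":0},
    {"dx":0.084,"dy":-0.072,"dz":0.006,"rx":0,"ry":0,"rz":0},
    {"dx":0.126,"dy":-0.108,"dz":0.009,"rx":0,"ry":0,"rz":0},
    {"dx":0.168,"dy":-0.145,"dz":0.011,"rx":0,"ry":0,"rz":0},
    {"dx":0.21,"dy":-0.181,"dz":0.014,"rx":0,"ry":0,"rz":0}
  ]
}}

```text
time: 1.35
position: [0.4511, -0.0966, 0.2073]
tool_rot: [0.987, 0.161, 0.0, -0.001]
ft_force: [1.2, -0.1, -0.4]
grip_width: 0.0522
```

```bash
python3 -c "
from h import *
go(.529,.035,.2,18.6)"
```

```text
t 1.35 pos [ 0.4511 -0.0966  0.2073] hd 18.57 q6 0.79 F [ 1.2 -0.1 -0.4] M [-0.03 -0.01  0.02] w 0.0522
d mm [115.7 -99.9   7.6] r [-0.11 -0.04 -0.03]
```

Request:
{"op": "step_arm", "data": {
  "targets": [
    {"dx":0.04,"dy":-0.034,"dz":0.01,"rx":0,"ry":0,"rz":0},
    {"dx":0.08,"dy":-0.068,"dz":0.025,"rx":0,"ry":0,"rz":0},
    {"dx":0.105,"dy":-0.09,"dz":0.04,"rx":0,"ry":0,"rz":0},
    {"dx":0.116,"dy":-0.1,"dz":0.047,"rx":0,"ry":0,"rz":0},
    {"dx":0.116,"dy":-0.1,"dz":0.047,"rx":0,"ry":0,"rz":0}
  ]
}}

```text
time: 1.98
position: [0.5288, 0.0355, 0.16]
tool_rot: [0.987, 0.162, -0.001, -0.001]
ft_force: [-0.2, -0.5, 0.3]
grip_width: 0.052
```

```bash
python3 -c "
from h import *
c=snap('wrist','w1')
go(.529,.035,.06,18.6)
print(-c['R'].T@c['t'],c['R'].round(3),c['K'],c['k1'])"
```

```text
t 2.02 pos [0.5287 0.0348 0.1604] hd 18.59 q6 1.1 F [-0.4 -0.8 -1. ] M [-0.01 -0.05 -0.04] w 0.0523
d mm [4.000e-01 1.000e-01 1.004e+02] r [-0.12  0.03 -0.01]
[0.59346059 0.05629885 0.30322537] [[ 0.32  -0.947 -0.003]
 [-0.917 -0.311  0.25 ]
 [-0.238 -0.077 -0.968]] [[420.0932657    0.         317.84463467]
 [  0.         420.0932657  245.38076934]
 [  0.           0.           1.        ]] 0.03503840778456933
```

View pics/w1.png

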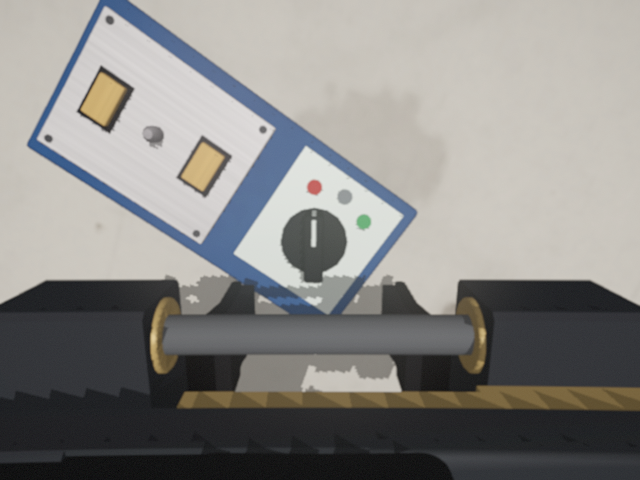

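The wrist view shows the knob skirt's centre at about (314,240), with its pointer vertical and facing red, in line with the tool. The pin is at about (152,132) and the pads at (105,99) and (204,166).

Run:
```python
from h import *
i=cv2.imread('pics/w1.png')
a=cv2.resize(i[190:310,240:390],None,fx=5,fy=5,interpolation=cv2.INTER_CUBIC)
cv2.imwrite('pics/w1k.png',a)
cv2.imwrite('pics/w1p.png',cv2.resize(i[50:220,60:260],None,fx=3.5,fy=3.5,interpolation=cv2.INTER_CUBIC))
```

```text
(no output)
```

View pics/w1k.png

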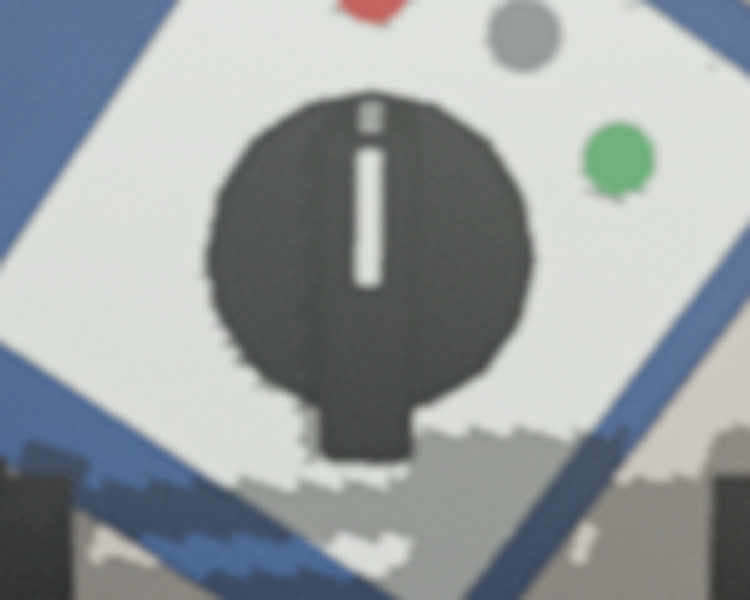

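View pics/w1p.png

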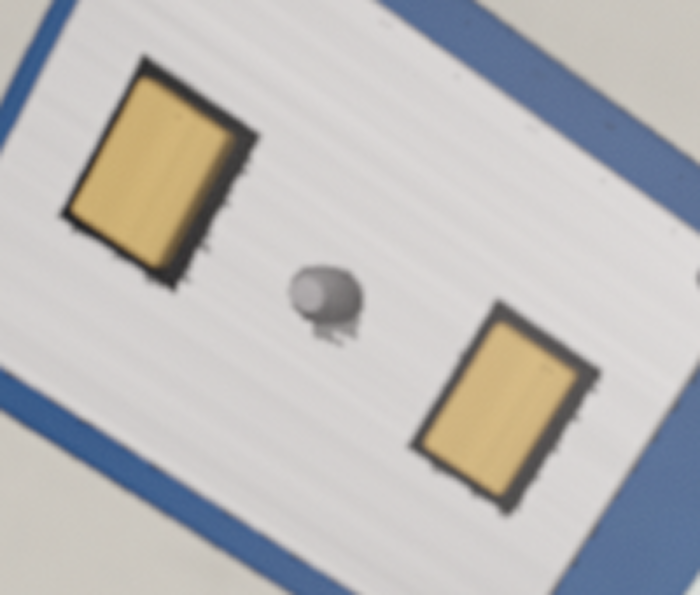

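Run:
```python
from h import *
c=load('w1')
f=lambda p,s,o:((p[0]+.5)/s-.5+o[0],(p[1]+.5)/s-.5+o[1])
print('skirt',atz(c,*f((370,255),5,(240,190)),.0376))
for p in[(370,150),(368,285)]: print('ptr',atz(c,*f(p,5,(240,190)),.0596))
g=lambda p:f(p,3.5,(60,50))
print('pin',atz(c,*g((307,293)),.048))
P=atz(c,*g((150,170)),.039);Q=atz(c,*g((498,408)),.039);d=P-Q
print(P,Q,(P+Q)/2,np.linalg.norm(d),'yaw',np.degrees(np.arctan2(-d[0],d[1])))
m=np.array([f((523,35),5,(240,190)),f((619,158),5,(240,190))])
print([atz(c,*q,.0306) for q in m])
```

```text
skirt [0.53036851 0.03879251 0.0376    ]
ptr [0.54768257 0.04429242 0.0596    ]
ptr [0.53200532 0.03929292 0.0596    ]
pin [0.56279354 0.15177195 0.048     ]
[0.57270725 0.18417428 0.039     ] [0.55342672 0.11923986 0.039     ] [0.56306699 0.15170707 0.039     ] 0.06773637978108296 yaw -16.537370666331537
[array([0.56302398, 0.02884307, 0.0306    ]), array([0.55174762, 0.01139211, 0.0306    ])]
```

Run:
```python
from h import *
i=cv2.imread('pics/side0.png')
cv2.imwrite('pics/s0j.png',cv2.resize(i[250:325,250:355],None,fx=7,fy=7,interpolation=cv2.INTER_CUBIC))
i=cv2.imread('pics/w1.png')
cv2.imwrite('pics/w1j.png',cv2.resize(i[270:400,130:510],None,fx=2,fy=2))
c=load('w1')
s=telemetry.get_obs()
for z in(0,.019):
  X=s['position']-np.array([0,0,z]); p=c['R']@X+c['t']; print(p, c['K']@(p/p[2]))
```

```text
[7.04214579e-05 3.03738059e-02 1.55337933e-01] [318.03508127 327.52317373   1.        ]
[1.30930727e-04 2.56235366e-02 1.73734435e-01] [318.16122773 307.33898254   1.        ]
```

View pics/s0j.png

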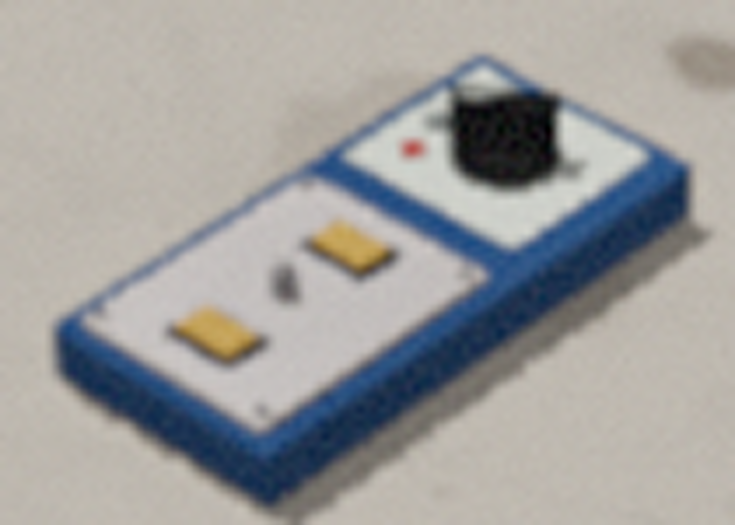

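View pics/w1j.png

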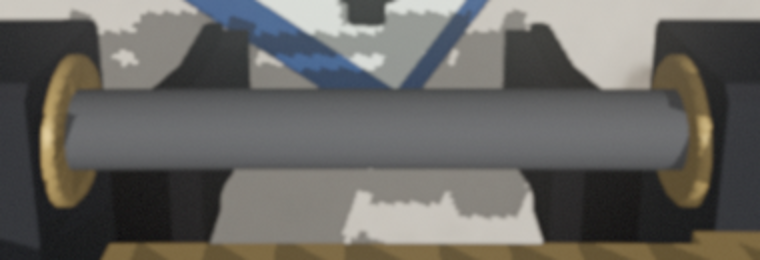

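Run:
```python
from h import *
c=load('side0')
g=lambda p:((p[0]+.5)/7-.5+250,(p[1]+.5)/7-.5+250)
P=atz(c,*g((217,335)),.039);Q=atz(c,*g((350,246)),.039);d=P-Q
print(P,Q,(P+Q)/2,np.linalg.norm(d),np.degrees(np.arctan2(-d[0],d[1])),'pin',atz(c,*g((288,268)),.048))
c=load('top0')
g=lambda p:((p[0]+.5)/6.9-.5+215,(p[1]+.5)/6.9-.5+190)
print('top pin tip',atz(c,*g((253,250)),.048))
go(.5303,.0385,.061,18.4)
```

```text
[0.5702928  0.18798711 0.039     ] [0.55180037 0.12187534 0.039     ] [0.56104659 0.15493122 0.039     ] 0.06864936783066947 -15.627088225535939 pin [0.56023651 0.15325051 0.048     ]
top pin tip [0.56139204 0.14850642 0.048     ]
t 2.02 pos [0.5287 0.0348 0.1604] hd 18.59 q6 1.1 F [-0.4 -0.8 -1. ] M [-0.01 -0.05 -0.04] w 0.0523
d mm [ 2.8 -2.8 99.4] r [-0.12  0.03  0.19]
```

Request:
{"op": "step_arm", "data": {
  "targets": [
    {"dx":0.003,"dy":-0.003,"dz":0.03,"rx":0,"ry":0,"rz":0},
    {"dx":0.003,"dy":-0.003,"dz":0.06,"rx":0,"ry":0,"rz":0},
    {"dx":0.003,"dy":-0.003,"dz":0.08,"rx":0,"ry":0,"rz":0},
    {"dx":0.003,"dy":-0.003,"dz":0.095,"rx":0,"ry":0,"rz":0},
    {"dx":0.003,"dy":-0.003,"dz":0.099,"rx":0,"ry":0,"rz":0}
  ]
}}

```text
time: 2.65
position: [0.5301, 0.0379, 0.0611]
tool_rot: [0.987, 0.161, -0.001, -0.001]
ft_force: [0.3, 0.5, 0.1]
grip_width: 0.0523
```

```bash
python3 -c "
from h import *
c=snap('wrist','w2')
go(.5303,.0387,.061,18.4)"
```

```text
t 2.7 pos [0.5302 0.0381 0.0611] hd 18.53 q6 1.11 F [0.  0.  0.1] M [-0.02  0.01 -0.01] w 0.0524
d mm [ 0.2 -0.6  0.1] r [-0.13  0.06  0.13]
```

View pics/w2.png

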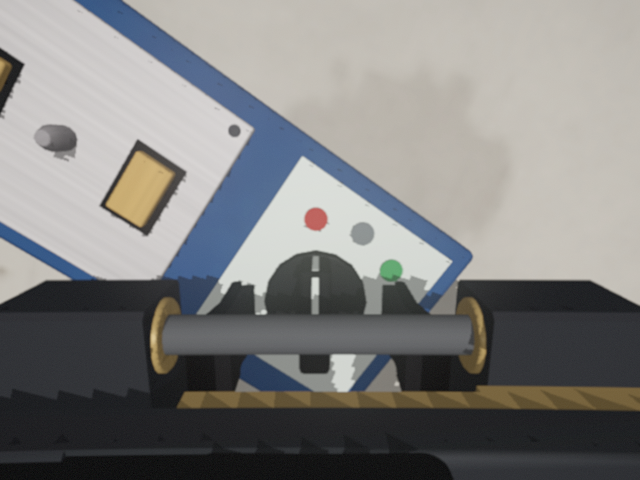

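The knob's grip bar at x≈315 px sits between the jaws, whose centre is at x≈319, so it is about 1 mm off. I'll shift by that and close.

Request:
{"op": "step_arm", "data": {
  "targets": [
    {"dx":0,"dy":-0.001,"dz":0,"rx":0,"ry":0,"rz":0},
    {"dx":0,"dy":-0.001,"dz":0,"rx":0,"ry":0,"rz":0},
    {"dx":0,"dy":-0.001,"dz":0,"rx":0,"ry":0,"rz":0},
    {"dx":0,"dy":-0.001,"dz":0,"rx":0,"ry":0,"rz":0},
    {"dx":0,"dy":-0.001,"dz":0,"rx":0,"ry":0,"rz":0}
  ],
  "gripper": 0,
  "force": 20
}}

```text
time: 3.32
position: [0.53, 0.0392, 0.0613]
tool_rot: [0.987, 0.161, -0.001, -0.001]
ft_force: [0.5, 0.2, 1.0]
grip_width: 0.0117
```

```bash
python3 -c "
from h import *
go(.5303,.0387,.061,-50)"
```

```text
t 3.33 pos [0.53   0.0392 0.0613] hd 18.53 q6 1.11 F [0.5 0.2 1. ] M [-0.04  0.01 -0.03] w 0.0117
d mm [0.2 0.5 0.3] r [-0.08  0.12 68.53]
```

Request:
{"op": "step_arm", "data": {
  "targets": [
    {"dx":0,"dy":0,"dz":0,"rx":0,"ry":0,"rz":8},
    {"dx":0,"dy":0,"dz":0,"rx":0,"ry":0,"rz":16},
    {"dx":0,"dy":0,"dz":0,"rx":0,"ry":0,"rz":24},
    {"dx":0,"dy":0,"dz":0,"rx":0,"ry":0,"rz":32},
    {"dx":0,"dy":0,"dz":0,"rx":0,"ry":0,"rz":40}
  ]
}}

```text
time: 3.95
position: [0.5299, 0.0388, 0.0613]
tool_rot: [0.982, -0.188, -0.001, -0.0]
ft_force: [0.8, -1.7, -0.2]
grip_width: 0.0119
```

```bash
python3 -c "
from h import *
go(.5301,.0390,.061,-51.5)"
```

```text
t 3.95 pos [0.5299 0.0388 0.0613] hd -21.69 q6 1.81 F [ 0.8 -1.7 -0.2] M [-0.27  0.07  0.06] w 0.0119
d mm [ 0.1 -0.2  0.3] r [ 0.    0.12 29.81]
```

Request:
{"op": "step_arm", "data": {
  "targets": [
    {"dx":0,"dy":0,"dz":0,"rx":0,"ry":0,"rz":8},
    {"dx":0,"dy":0,"dz":0,"rx":0,"ry":0,"rz":16},
    {"dx":0,"dy":0,"dz":0,"rx":0,"ry":0,"rz":24},
    {"dx":0,"dy":0,"dz":0,"rx":0,"ry":0,"rz":30},
    {"dx":0,"dy":0,"dz":0,"rx":0,"ry":0,"rz":30}
  ]
}}

```text
time: 4.58
position: [0.5298, 0.0386, 0.0613]
tool_rot: [0.9, -0.435, -0.001, 0.0]
ft_force: [0.0, -1.2, 0.4]
grip_width: 0.0121
```

```bash
python3 -c "
from h import *
go(.5301,.0390,.061,-50.5)"
```

```text
t 4.58 pos [0.5298 0.0386 0.0613] hd -51.6 q6 2.33 F [ 0.  -1.2  0.4] M [-0.17  0.09  0.04] w 0.0121
d mm [-0.1 -0.5  0.3] r [ 0.06  0.11 -1.1 ]
```

Request:
{"op": "step_arm", "data": {
  "targets": [
    {"dx":0,"dy":0,"dz":0,"rx":0,"ry":0,"rz":0},
    {"dx":0,"dy":0,"dz":0,"rx":0,"ry":0,"rz":0},
    {"dx":0,"dy":0,"dz":0,"rx":0,"ry":0,"rz":0},
    {"dx":0,"dy":0,"dz":-0.02,"rx":0,"ry":0,"rz":0},
    {"dx":0,"dy":0,"dz":-0.05,"rx":0,"ry":0,"rz":0}
  ],
  "gripper": 0.6
}}

```text
time: 5.2
position: [0.5291, 0.0387, 0.111]
tool_rot: [0.9, -0.435, -0.002, 0.0]
ft_force: [0.2, -0.1, 0.1]
grip_width: 0.0499
```

```bash
python3 -c "
from h import *
c=snap('wrist','w3')
go(.523,-.254,.16,128.5)"
```

```text
t 5.25 pos [0.5317 0.0385 0.1149] hd -51.57 q6 2.33 F [1.5 0.3 2.2] M [ 0.07 -0.05  0.04] w 0.0508
d mm [223.8 188.5 -45.2] r [-1.5000e-01  2.3000e-01  1.7993e+02]
```

View pics/w3.png

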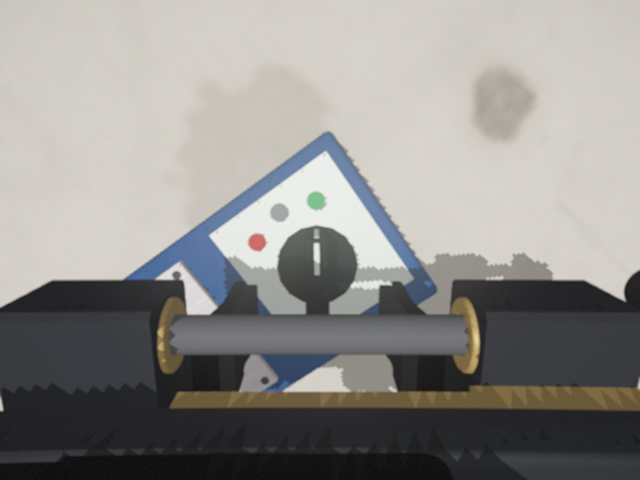

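The pointer at (316,230) now faces the green mark at (316,201). The cover can be gripped at this same heading, so I'm moving above it.

Request:
{"op": "step_arm", "data": {
  "targets": [
    {"dx":0.035,"dy":0.029,"dz":-0.025,"rx":0,"ry":0,"rz":0},
    {"dx":0.075,"dy":0.063,"dz":-0.045,"rx":0,"ry":0,"rz":0},
    {"dx":0.115,"dy":0.097,"dz":-0.055,"rx":0,"ry":0,"rz":0},
    {"dx":0.155,"dy":0.131,"dz":-0.06,"rx":0,"ry":0,"rz":0},
    {"dx":0.19,"dy":0.16,"dz":-0.06,"rx":0,"ry":0,"rz":0}
  ]
}}

```text
time: 5.88
position: [0.5243, -0.2119, 0.1753]
tool_rot: [0.9, -0.435, 0.002, -0.001]
ft_force: [0.9, 0.6, -1.0]
grip_width: 0.0524
```

```bash
python3 -c "
from h import *
go(.523,-.254,.17,-51.5)"
```

```text
t 5.88 pos [ 0.5243 -0.2119  0.1753] hd -51.6 q6 1.89 F [ 0.9  0.6 -1. ] M [ 0.07 -0.03  0.05] w 0.0524
d mm [32.1 27.2  5.3] r [-0.18 -0.18 -0.1 ]
```

Request:
{"op": "step_arm", "data": {
  "targets": [
    {"dx":0.02,"dy":0.018,"dz":0.01,"rx":0,"ry":0,"rz":0},
    {"dx":0.032,"dy":0.027,"dz":0.02,"rx":0,"ry":0,"rz":0},
    {"dx":0.032,"dy":0.027,"dz":0.025,"rx":0,"ry":0,"rz":0},
    {"dx":0.032,"dy":0.027,"dz":0.025,"rx":0,"ry":0,"rz":0},
    {"dx":0.032,"dy":0.027,"dz":0.025,"rx":0,"ry":0,"rz":0}
  ]
}}

```text
time: 6.5
position: [0.5233, -0.2524, 0.1504]
tool_rot: [0.901, -0.434, 0.002, -0.001]
ft_force: [1.2, 0.4, -0.3]
grip_width: 0.0521
```

```bash
python3 -c "
from h import *
c=snap('wrist','w4')
go(.523,-.254,.15,-51.5)"
```

```text
t 6.55 pos [ 0.5234 -0.2527  0.1506] hd -51.5 q6 1.82 F [ 0.3 -1.3  0.6] M [ 0.07 -0.   -0.  ] w 0.0519
d mm [0.8 1.2 0.6] r [-0.19 -0.19 -0.  ]
```

View pics/w4.png

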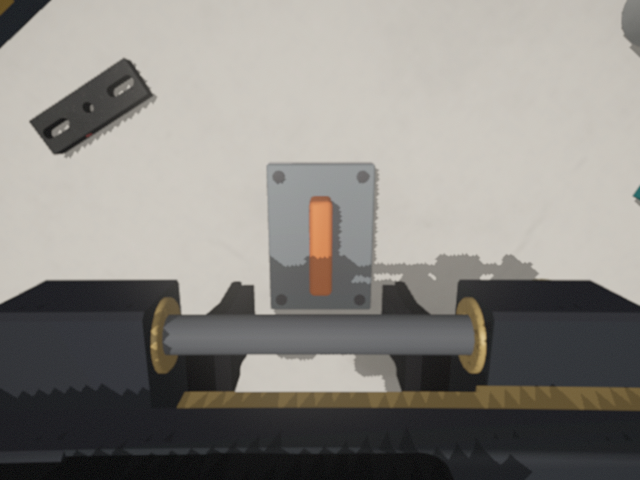

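The cover's orange bar is vertical in the wrist view, spanning x 310–332 and y 197–296.

Run:
```python
from h import *
i=cv2.imread('pics/w4.png')
cv2.imwrite('pics/w4c.png',cv2.resize(i[155:315,250:390],None,fx=3.7,fy=3.7,interpolation=cv2.INTER_CUBIC))
```

```text
(no output)
```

View pics/w4c.png

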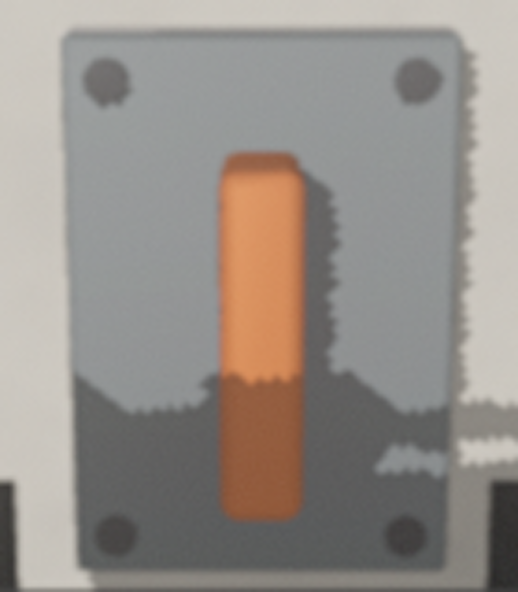

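Run:
```python
from h import *
c=load('w4')
g=lambda p:((p[0]+.5)/3.7-.5+250,(p[1]+.5)/3.7-.5+155)
A=(atz(c,*g((222,170)),.048)+atz(c,*g((304,170)),.048))/2
B=(atz(c,*g((222,520)),.048)+atz(c,*g((302,520)),.048))/2
C=[atz(c,*g(p),.021) for p in[(66,37),(460,37),(446,566),(80,566)]]
d=A-B;print(A,B,(A+B)/2,np.linalg.norm(d),np.degrees(np.arctan2(d[1],d[0])))
d=C[0]+C[1]-C[2]-C[3];print(np.mean(C,0),np.degrees(np.arctan2(d[1],d[0])),np.linalg.norm(d)/2)
m=(A+B)/2; go(m[0],m[1],.043,-51.5)
```

```text
[ 0.54240939 -0.27879143  0.048     ] [ 0.50562006 -0.23244789  0.048     ] [ 0.52401473 -0.25561966  0.048     ] 0.059170755333196864 -51.55605995381287
[ 0.523749   -0.25552775  0.021     ] -51.39263490655824 0.09784425026151786
t 6.55 pos [ 0.5234 -0.2527  0.1506] hd -51.5 q6 1.82 F [ 0.3 -1.3  0.6] M [ 0.07 -0.   -0.  ] w 0.0519
d mm [  2.3   1.8 107.6] r [-0.19 -0.19 -0.  ]
```

Request:
{"op": "step_arm", "data": {
  "targets": [
    {"dx":0.002,"dy":0.002,"dz":0.03,"rx":-0.2,"ry":-0.2,"rz":0},
    {"dx":0.002,"dy":0.002,"dz":0.065,"rx":-0.2,"ry":-0.2,"rz":0},
    {"dx":0.002,"dy":0.002,"dz":0.09,"rx":-0.2,"ry":-0.2,"rz":0},
    {"dx":0.002,"dy":0.002,"dz":0.103,"rx":-0.2,"ry":-0.2,"rz":0},
    {"dx":0.002,"dy":0.002,"dz":0.107,"rx":-0.2,"ry":-0.2,"rz":0}
  ]
}}

```text
time: 7.18
position: [0.5237, -0.2551, 0.0433]
tool_rot: [0.901, -0.434, -0.0, -0.0]
ft_force: [0.8, 0.6, 0.8]
grip_width: 0.0523
```

```bash
python3 -c "
from h import *
go(.524,-.2556,.043,-51.5)"
```

```text
t 7.17 pos [ 0.5237 -0.2551  0.0433] hd -51.47 q6 1.82 F [0.8 0.6 0.8] M [ 0.07 -0.    0.02] w 0.0523
d mm [0.5 0.1 0.3] r [0.01 0.03 0.03]
```

Request:
{"op": "step_arm", "data": {
  "targets": [
    {"dx":0,"dy":0,"dz":0,"rx":0,"ry":0,"rz":0},
    {"dx":0,"dy":0,"dz":0,"rx":0,"ry":0,"rz":0},
    {"dx":0,"dy":0,"dz":0,"rx":0,"ry":0,"rz":0},
    {"dx":0,"dy":0,"dz":0,"rx":0,"ry":0,"rz":0},
    {"dx":0,"dy":0,"dz":0,"rx":0,"ry":0,"rz":0}
  ],
  "gripper": 0,
  "force": 45
}}

```text
time: 7.8
position: [0.5239, -0.2552, 0.0436]
tool_rot: [0.901, -0.434, -0.0, 0.0]
ft_force: [-0.1, 0.6, 1.8]
grip_width: 0.014
```

```bash
python3 -c "
from h import *
go(.524,-.2556,.15,-51.5)"
```

```text
t 7.8 pos [ 0.5239 -0.2552  0.0436] hd -51.48 q6 1.82 F [-0.1  0.6  1.8] M [ 0.14 -0.03 -0.02] w 0.014
d mm [ 4.000e-01  1.000e-01 -1.064e+02] r [0.   0.   0.02]
```

Request:
{"op": "step_arm", "data": {
  "targets": [
    {"dx":0,"dy":0,"dz":-0.01,"rx":0,"ry":0,"rz":0},
    {"dx":0,"dy":0,"dz":-0.04,"rx":0,"ry":0,"rz":0},
    {"dx":-0.01,"dy":-0.01,"dz":-0.08,"rx":0,"ry":0,"rz":-9},
    {"dx":-0.03,"dy":-0.025,"dz":-0.105,"rx":0,"ry":0,"rz":-18},
    {"dx":-0.06,"dy":-0.05,"dz":-0.11,"rx":0,"ry":0,"rz":-27}
  ]
}}

```text
time: 8.43
position: [0.5269, -0.178, 0.1561]
tool_rot: [0.978, -0.21, 0.002, 0.001]
ft_force: [-0.1, 0.9, -3.0]
grip_width: 0.0135
```

```bash
python3 -c "
from h import *
go(.5625,.1517,.14,74)"
```

```text
t 8.43 pos [ 0.5269 -0.178   0.1561] hd -24.29 q6 1.47 F [-0.1  0.9 -3. ] M [ 0.04  0.01 -0.01] w 0.0135
d mm [-103.2 -315.1   15.3] r [  0.28  -0.19 -98.29]
```

Request:
{"op": "step_arm", "data": {
  "targets": [
    {"dx":-0.013,"dy":-0.04,"dz":0,"rx":0,"ry":0,"rz":-9.5},
    {"dx":-0.026,"dy":-0.08,"dz":0,"rx":0,"ry":0,"rz":-19},
    {"dx":-0.039,"dy":-0.12,"dz":0,"rx":0,"ry":0,"rz":-28.5},
    {"dx":-0.052,"dy":-0.16,"dz":0,"rx":0,"ry":0,"rz":-38},
    {"dx":-0.065,"dy":-0.2,"dz":0,"rx":0,"ry":0,"rz":-47.5}
  ]
}}

```text
time: 9.05
position: [0.5496, 0.0325, 0.1558]
tool_rot: [0.979, 0.204, 0.002, 0.002]
ft_force: [0.7, -0.8, -3.2]
grip_width: 0.0134
```

```bash
python3 -c "
from h import *
go(.5625,.1517,.15,74)"
```

```text
t 9.05 pos [0.5496 0.0325 0.1558] hd 23.52 q6 1.02 F [ 0.7 -0.8 -3.2] M [ 0.   -0.06 -0.  ] w 0.0134
d mm [  59.4 -104.2    5.6] r [ 2.900e-01 -4.000e-02 -5.048e+01]
```

Request:
{"op": "step_arm", "data": {
  "targets": [
    {"dx":0.014,"dy":-0.025,"dz":0,"rx":0,"ry":0,"rz":-10},
    {"dx":0.028,"dy":-0.05,"dz":0,"rx":0,"ry":0,"rz":-20},
    {"dx":0.042,"dy":-0.075,"dz":0,"rx":0,"ry":0,"rz":-30},
    {"dx":0.053,"dy":-0.095,"dz":0,"rx":0,"ry":0,"rz":-40},
    {"dx":0.059,"dy":-0.104,"dz":0.005,"rx":0.3,"ry":0,"rz":-50}
  ]
}}

```text
time: 9.68
position: [0.5618, 0.1528, 0.151]
tool_rot: [0.799, 0.601, 0.0, -0.0]
ft_force: [-0.4, 0.3, -2.2]
grip_width: 0.0136
```

```bash
python3 -c "
from h import *
go(.5625,.1517,.15,74)"
```

```text
t 9.68 pos [0.5618 0.1528 0.151 ] hd 73.94 q6 0.35 F [-0.4  0.3 -2.2] M [-0.08 -0.09  0.09] w 0.0136
d mm [-0.9  1.   1. ] r [ 0.01 -0.06 -0.06]
```

```bash
python3 -c "
from h import *
c=snap('wrist','w5'); go(.5625,.1517,.15,74)
c=snap('top','t5');i=c['img'];cv2.imwrite('pics/t5c.png',cv2.resize(i[180:280,200:340],None,fx=5.5,fy=5.5,interpolation=cv2.INTER_CUBIC))"
```

```text
t 9.72 pos [0.5617 0.1535 0.1502] hd 74.16 q6 0.35 F [-0.5  0.6 -2.7] M [ 0.02 -0.06 -0.  ] w 0.0137
d mm [-1.5  1.3  0.2] r [-0.06 -0.08  0.16]
```

View pics/w5.png

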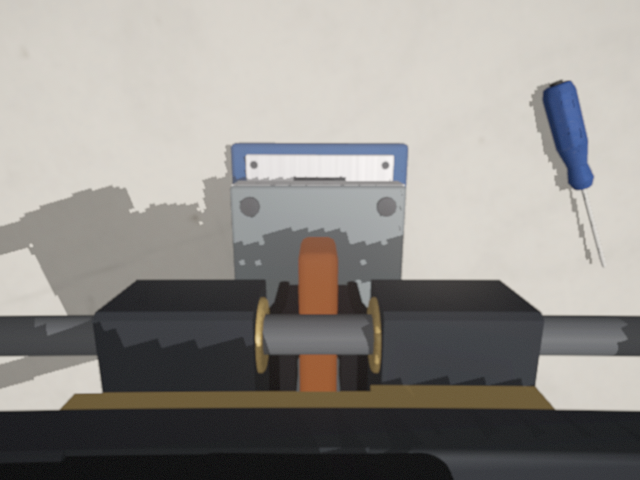

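View pics/t5c.png

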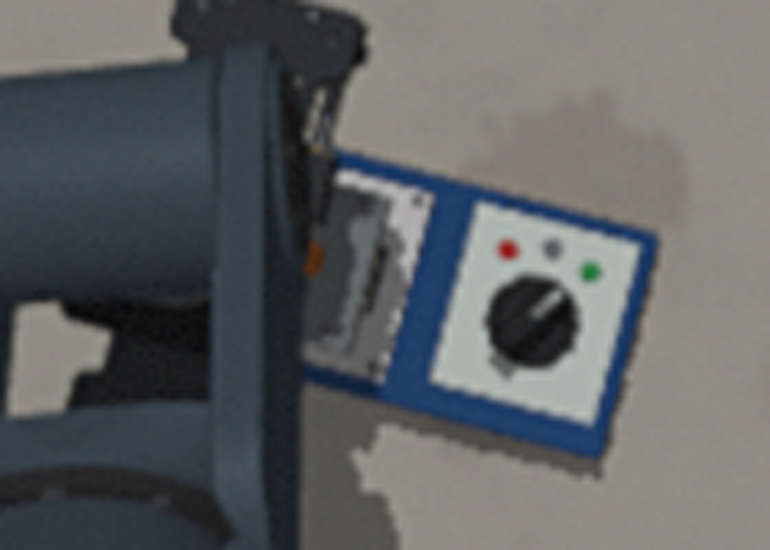

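Run:
```python
from h import *
i=cv2.imread('pics/w5.png')
cv2.imwrite('pics/w5c.png',cv2.resize(i[135:225,220:420],None,fx=4,fy=4,interpolation=cv2.INTER_CUBIC))
```

```text
(no output)
```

View pics/w5c.png

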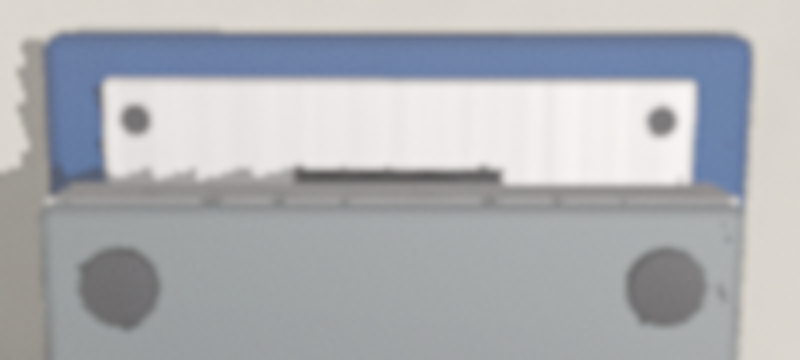

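Run:
```python
from h import *
c=load('w5')
g=lambda p:((p[0]+.5)/4-.5+220,(p[1]+.5)/4-.5+135)
h=np.radians(74);e=np.array([np.cos(h),np.sin(h),0]);l=np.array([np.sin(h),-np.cos(h),0])
def seg(a,b,z,off,w):
    A=atz(c,*g(a),z);B=atz(c,*g(b),z);d=B-A
    print('w',np.linalg.norm(d),w,'hd',np.degrees(np.arctan2(d[0],-d[1])), 'centre',(A+B)/2-off*e)
seg((102,79),(697,79),.034,.058,.09)
seg((50,38),(750,38),.03,.065,.11)
seg((135,120),(661,121),.034,0,0)
zc=.1502-.0436
seg((45,208),(743,208),zc+.021,.05,.07)
seg((60,186),(726,186),zc,.05,.07)
print(dep(c,320,195))
D=c['depth'];print(dep(c,320,160))
go(.5625,.1517,.11,74)
```

```text
w 0.08992998231929024 0.09 hd 73.9526086558943 centre [0.56299085 0.15181184 0.034     ]
w 0.10671581334541139 0.11 hd 73.95161865734171 centre [0.56277659 0.15075082 0.03      ]
w 0.0800230044570671 0 hd 73.84711083083171 centre [0.5770709  0.20172066 0.034     ]
w 0.06888362016168004 0.07 hd 73.95677470270503 centre [0.56189704 0.15114725 0.1276    ]
w 0.07376465715050154 0.07 hd 73.95688746074492 centre [0.56181992 0.15125181 0.1066    ]
[0.57550264 0.19589651 0.12793303]
[0.57838101 0.2043731  0.0347907 ]
t 9.78 pos [0.5615 0.1524 0.1503] hd 73.61 q6 0.36 F [-0.2 -0.  -2.2] M [-0.06 -0.11  0.04] w 0.0135
d mm [-0.4  1.2 40.3] r [-0.06 -0.03 -0.39]
```

```bash
python3 -c "
from h import *
go(.5629,.1522,.0945,74)"
```

```text
t 9.78 pos [0.5615 0.1524 0.1503] hd 73.61 q6 0.36 F [-0.2 -0.  -2.2] M [-0.06 -0.11  0.04] w 0.0135
d mm [ 0.1  1.5 55.8] r [-0.06 -0.03 -0.39]
```

Request:
{"op": "step_arm", "data": {
  "targets": [
    {"dx":0,"dy":0.0015,"dz":0.015,"rx":0,"ry":0,"rz":-0.4},
    {"dx":0,"dy":0.0015,"dz":0.033,"rx":0,"ry":0,"rz":-0.4},
    {"dx":0,"dy":0.0015,"dz":0.048,"rx":0,"ry":0,"rz":-0.4},
    {"dx":0,"dy":0.0015,"dz":0.055,"rx":0,"ry":0,"rz":-0.4},
    {"dx":0,"dy":0.0015,"dz":0.055,"rx":0,"ry":0,"rz":-0.4}
  ]
}}

```text
time: 10.4
position: [0.5625, 0.1518, 0.0945]
tool_rot: [0.799, 0.602, -0.001, -0.001]
ft_force: [1.0, -0.9, -2.8]
grip_width: 0.0136
```

```bash
python3 -c "
from h import *
go(.5629,.1522,.088,74)"
```

```text
t 10.4 pos [0.5625 0.1518 0.0945] hd 73.96 q6 0.35 F [ 1.  -0.9 -2.8] M [-0.   -0.06 -0.03] w 0.0136
d mm [0.5 0.2 6.5] r [-0.14  0.01 -0.04]
```

Now a slow descent of about 1.3 mm per row, watching the force.

Request:
{"op": "step_arm", "data": {
  "targets": [
    {"dx":0,"dy":0,"dz":0.0015,"rx":0,"ry":0,"rz":0},
    {"dx":0,"dy":0,"dz":0.003,"rx":0,"ry":0,"rz":0},
    {"dx":0,"dy":0,"dz":0.0045,"rx":0,"ry":0,"rz":0},
    {"dx":0,"dy":0,"dz":0.006,"rx":0,"ry":0,"rz":0},
    {"dx":0,"dy":0,"dz":0.006,"rx":0,"ry":0,"rz":0}
  ]
}}

```text
time: 11.02
position: [0.5624, 0.1518, 0.0885]
tool_rot: [0.799, 0.602, -0.001, -0.001]
ft_force: [0.6, 0.2, -2.2]
grip_width: 0.0139
```

```bash
python3 -c "
from h import *
go(.5629,.1522,.082,74)"
```

```text
t 11.03 pos [0.5624 0.1518 0.0885] hd 73.96 q6 0.35 F [ 0.6  0.2 -2.2] M [-0.06 -0.12 -0.  ] w 0.0139
d mm [0.5 0.4 6.5] r [-0.15  0.01 -0.04]
```

The underside is about 3 mm below the pin's tip with no contact force, so the pin is entering the socket. I'm continuing down.

Request:
{"op": "step_arm", "data": {
  "targets": [
    {"dx":0,"dy":0,"dz":0.0015,"rx":0,"ry":0,"rz":0},
    {"dx":0,"dy":0,"dz":0.003,"rx":0,"ry":0,"rz":0},
    {"dx":0,"dy":0,"dz":0.0045,"rx":0,"ry":0,"rz":0},
    {"dx":0,"dy":0,"dz":0.0055,"rx":0,"ry":0,"rz":0},
    {"dx":0,"dy":0,"dz":0.0055,"rx":0,"ry":0,"rz":0}
  ]
}}

```text
time: 11.65
position: [0.5624, 0.1518, 0.0828]
tool_rot: [0.799, 0.602, -0.001, -0.001]
ft_force: [0.2, -0.4, -3.1]
grip_width: 0.0135
```

```bash
python3 -c "
from h import *
c=snap('wrist','w6')
go(.5629,.1522,.0776,74)"
```

```text
t 11.7 pos [0.5624 0.1518 0.0829] hd 73.96 q6 0.35 F [ 0.9 -0.  -2.5] M [ 0.02 -0.13 -0.02] w 0.0132
d mm [0.6 0.4 5.3] r [-0.16  0.01 -0.04]
```

View pics/w6.png

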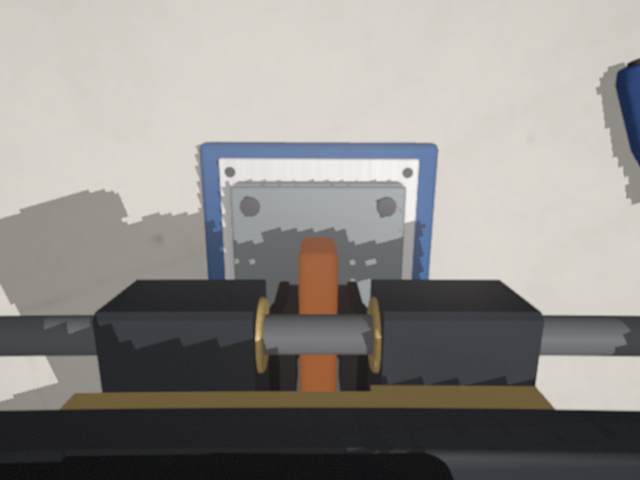

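The cover is centred and parallel on the nest, with equal margins at x≈219–232 and 405–418 px and no side force. Now pressing down.

Request:
{"op": "step_arm", "data": {
  "targets": [
    {"dx":0,"dy":0,"dz":0.001,"rx":0,"ry":0,"rz":0},
    {"dx":0,"dy":0,"dz":0.002,"rx":0,"ry":0,"rz":0},
    {"dx":0,"dy":0,"dz":0.003,"rx":0,"ry":0,"rz":0},
    {"dx":0,"dy":0,"dz":0.004,"rx":0,"ry":0,"rz":0},
    {"dx":0,"dy":0,"dz":0.004,"rx":0,"ry":0,"rz":0}
  ]
}}

```text
time: 12.32
position: [0.5626, 0.1518, 0.0797]
tool_rot: [0.799, 0.602, -0.001, -0.001]
ft_force: [-2.7, 0.3, 7.8]
grip_width: 0.0141
```

```bash
python3 -c "
from h import *
go(.5629,.1522,.0776,74)"
```

```text
t 12.32 pos [0.5626 0.1518 0.0797] hd 73.97 q6 0.35 F [-2.7  0.3  7.8] M [-0.1   0.35  0.01] w 0.0141
d mm [0.5 0.2 2.1] r [-0.12 -0.   -0.03]
```

Request:
{"op": "step_arm", "data": {
  "targets": [
    {"dx":0,"dy":0,"dz":0.001,"rx":0,"ry":0,"rz":0},
    {"dx":0,"dy":0,"dz":0.002,"rx":0,"ry":0,"rz":0},
    {"dx":0,"dy":0,"dz":0.0028,"rx":0,"ry":0,"rz":0},
    {"dx":0,"dy":0,"dz":0.0035,"rx":0,"ry":0,"rz":0},
    {"dx":0,"dy":0,"dz":0.0035,"rx":0,"ry":0,"rz":0}
  ]
}}

```text
time: 12.95
position: [0.5626, 0.1518, 0.0777]
tool_rot: [0.799, 0.602, -0.0, -0.001]
ft_force: [-3.6, -1.0, 11.2]
grip_width: 0.0135
```

```bash
python3 -c "
from h import *
go(.5629,.1522,.0776,74)"
```

```text
t 12.95 pos [0.5626 0.1518 0.0777] hd 73.98 q6 0.35 F [-3.6 -1.  11.2] M [-0.13  0.52  0.03] w 0.0135
d mm [0.5 0.2 0.1] r [-0.1  -0.   -0.02]
```

Request:
{"op": "step_arm", "data": {
  "targets": [
    {"dx":0,"dy":0,"dz":0.002,"rx":0,"ry":0,"rz":0},
    {"dx":0,"dy":0,"dz":0.0025,"rx":0,"ry":0,"rz":0},
    {"dx":0,"dy":0,"dz":0.0025,"rx":0,"ry":0,"rz":0},
    {"dx":0,"dy":0,"dz":0.0025,"rx":0,"ry":0,"rz":0},
    {"dx":0,"dy":0,"dz":0.0025,"rx":0,"ry":0,"rz":0}
  ]
}}

```text
time: 13.58
position: [0.5625, 0.1518, 0.0776]
tool_rot: [0.799, 0.602, -0.0, -0.0]
ft_force: [-4.8, -1.2, 15.9]
grip_width: 0.0139
```

```bash
python3 -c "
from h import *
go(.5629,.1522,.0776,74)"
```

```text
t 13.57 pos [0.5625 0.1518 0.0776] hd 73.99 q6 0.35 F [-4.8 -1.2 15.9] M [-0.18  0.72 -0.01] w 0.0139
d mm [ 0.5  0.3 -0. ] r [-0.06 -0.01 -0.01]
```

Request:
{"op": "step_arm", "data": {
  "targets": [
    {"dx":0,"dy":-0.0003,"dz":0.0025,"rx":0,"ry":0,"rz":0},
    {"dx":0,"dy":-0.0006,"dz":0.0033,"rx":0,"ry":0,"rz":0},
    {"dx":0,"dy":-0.0006,"dz":0.0033,"rx":0,"ry":0,"rz":0},
    {"dx":0,"dy":-0.0006,"dz":0.0033,"rx":0,"ry":0,"rz":0},
    {"dx":0,"dy":-0.0006,"dz":0.0033,"rx":0,"ry":0,"rz":0}
  ]
}}

```text
time: 14.2
position: [0.5624, 0.1518, 0.0775]
tool_rot: [0.799, 0.602, 0.0, 0.0]
ft_force: [-5.2, -1.1, 20.7]
grip_width: 0.0136
```

```bash
python3 -c "
from h import *
c=snap('wrist','w7')
go(.5629,.1522,.0776,74)
for p in[(275,210),(318,210),(365,210)]: print('plate',dep(c,*p))
for p in[(320,170),(250,170),(392,170)]: print('nest',dep(c,*p))
s=snap('side','s7');i=s['img'];cv2.imwrite('pics/s7c.png',cv2.resize(i[200:330,230:390],None,fx=4.5,fy=4.5,interpolation=cv2.INTER_CUBIC))
t=snap('top','t7');i=t['img'];cv2.imwrite('pics/t7c.png',i[140:290,130:430].repeat(2,0).repeat(2,1))
go(.5629,.1522,.0776,74)
"
```

```text
t 14.25 pos [0.5625 0.1518 0.0776] hd 74.01 q6 0.35 F [-5.5 -2.  21.6] M [-0.29  0.82 -0.05] w 0.0137
d mm [ 0.5  0.3 -0. ] r [ 0.07 -0.02  0.01]
plate [0.5572102  0.19414321 0.0548833 ]
plate [0.57371399 0.18945369 0.05507326]
plate [0.59175829 0.18417393 0.05448071]
nest [0.57848318 0.2028589  0.03445301]
nest [0.54895172 0.2112377  0.0338125 ]
nest [0.60881341 0.1940898  0.03386294]
t 14.35 pos [0.5624 0.1518 0.0775] hd 74.01 q6 0.35 F [-5.2 -1.3 20.9] M [-0.3   0.83 -0.01] w 0.0137
d mm [ 0.5  0.3 -0.1] r [ 0.06 -0.02  0.01]
```

View pics/w7.png

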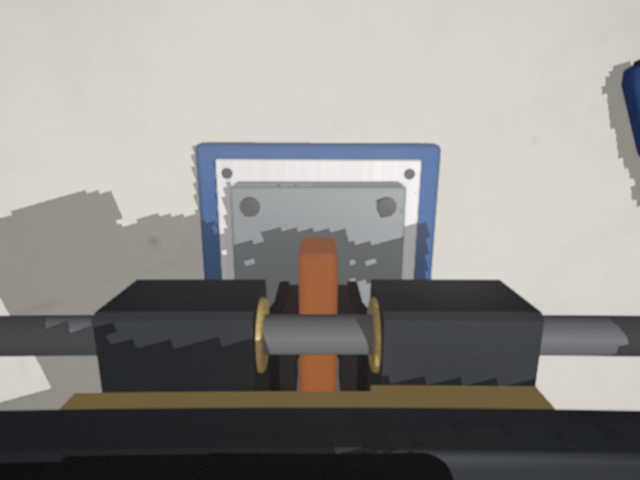

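View pics/s7c.png

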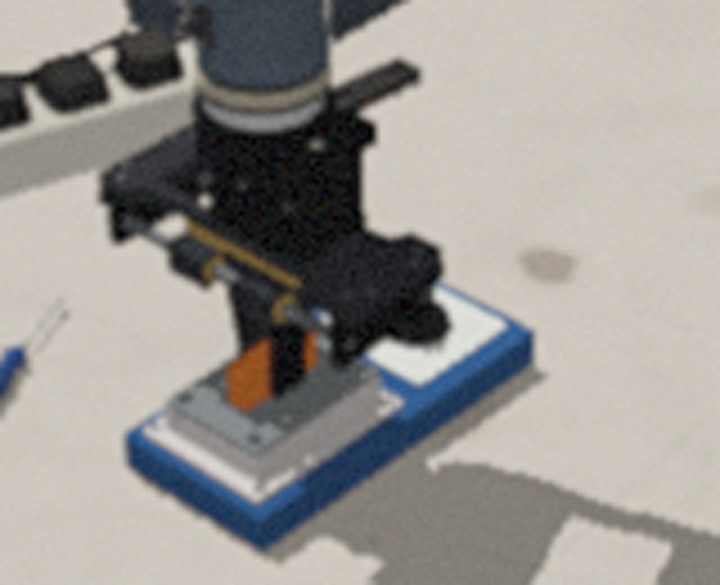

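View pics/t7c.png

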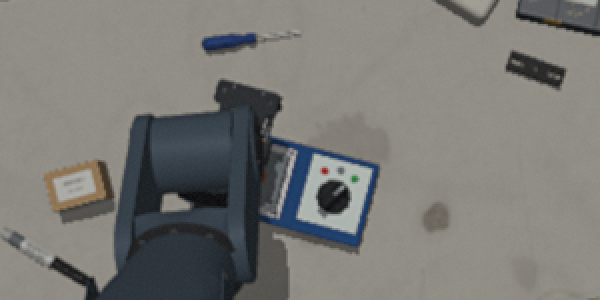

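All views agree. The plate's top reads about 0.055 m by depth, which is flush (34 + 21 mm). The cover is parallel, the knob still points to green, and the carton, slotted base and screwdriver are undisturbed. Handing in.

```bash
python3 -c "
from h import *
robot.hand_in()
go(.5629,.1522,.0776,74)"
```

```text
the job is handed in; nothing more can be done
the job is handed in; nothing more can be done
```

The knob is on the green mark and the cover is fitted on the pin and pressed flush. I handed the job in at about 14.4 s with the cover still gripped and pressed down.

- **Knob:** I turned it about 70° clockwise, from red to green. After I released it the wrist view showed the pointer on the green mark. The last top view, with the cover on, still shows it there.
- **Cover:** It went onto the pin first time, with no contact force at the nose, so no sliding about was needed. I then pressed it until it stopped moving down.
- **Last checks:**
    - **Height:** the plate's top read 54.5–55.1 mm (55 expected when flush). The gripper's height also agreed with a flush cover.
    - **Push:** about 23 N counting the cover's weight, steady over the last readings. Pushing the pads level takes 14 N.
    - **Alignment:** the cover looked parallel with the nest in the wrist view, and the tool heading was within about 0.1° of the jig direction I measured.
    - **Bystanders:** the carton, slotted base and screwdriver look unmoved.
- **What disagreed:**
    - **Cameras:** the top, wrist and side cameras placed the pin up to about 6 mm apart in y. I used the wrist camera, and the fit bore it out.
    - **Side force:** about 5 N remained while pressing, probably the socket bearing on the pin. Shifting the tool 0.6 mm did not reduce it.

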